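# Hold the sand funnel over the measure on the balance

## Robot

A 6-joint arm with a two-finger parallel gripper is mounted at the origin on the work surface. World frame = base frame: x ahead of the robot, y to its left, z up, the work surface at z = 0. Lengths are in mm, angles in degrees, forces in N, time in s.
With the tool pointing down it reaches from about 300 to 850 mm from the base axis. Payload 4.2 kg.
Tool frame: the origin (TCP) lies on the centre line of the jaws, within the pads' length; the fingertips stand 11 mm ahead of it and the grasp point (between the pads) lies 8 mm behind it; z points along the fingers, y is the line along which they close (so a half turn about z gives the same grasp; the last joint's range is limited). The gripper opens to 91 mm and grips with 3 to 60 N. Pads are 32 mm wide; open, the fingers measure 118 mm over their backs; the gripper's body (76 mm by 178 mm) begins 60 mm behind the grasp point.
Start: joints at [-77.521, 18.312, 89.639, -0, 72.044, -1.146], TCP at [135.452, -558.833, 224.976] pointing down, gripper open.
Joint ranges: [-177.97, 177.97], [-48.28, 115.42], [12.27, 149.76], [-77.06, 257.06], [2.81, 150.46], [-146.56, 146.56]. Speed limits (degrees/s): [147.25, 147.25, 180, 180, 180, 180].

## Interface

Orientations are given as [roll, pitch, yaw] about the fixed x, y, z axes, in that order (R = Rz(yaw) Ry(pitch) Rx(roll)).
In Python, from workcell import env, grab_frame, camera_model, models gives the robot as it stands.
- The arm moves only by the shell command python3 -m crank 'ROWS' [FORCE]. ROWS is text: rows parted by semicolons, each of 7 numbers parted by spaces: the closure, from -1 (fully open) to 1 (shut), so that 0 is half open, then the shift along the tool's x, y, z in mm, then the turn, a rotation vector about the tool's x, y, z in degrees. A call has 1 to 10 rows; each row shifts and turns the commanded pose from where the row before left it, along the tool's axes as they then stand; what a row does not reach is not made up. A row lasts 1/8 s, in which the tool goes at most 62.5 mm and 10.7 degrees, less where a joint would pass 70% of its speed; a pose out of reach is approached as far as the arm can. A call is refused whole if a number of a shift passes 62.5 or a number of a turn 10.7, either way. A call with a gripper value outside its range is refused whole. The fingers move at their own pace and stop on an object; FORCE is the grip in N (left out, the last holds). Time passes only in rows, so rows that do not move let the fingers close. It gives the time, the measured TCP pose, the force, the opening and the grip force at its end, in the units of the state.
- env.state(): the state, without advancing time (a new reading comes with each control period).
- grab_frame(name): name is "side" or "top" or "wrist"; returns the picture (384x512x3 uint8, blue, green, red); there is no depth.
- camera_model(name): a dict with "K" (3x3 intrinsics, pixels), "k1" (the pictures are not rectified: a ray, as slopes to the right and down, at radius r is drawn at 1 + k1 r^2 times it, then the intrinsics apply), "R" (3x3) and "t" (3): a world point X has camera coordinates R X + t; the wrist camera has in their place "mount" (4x4, takes a point from camera to tool coordinates, whose origin is the TCP and whose axes are the flange's). Camera axes: x right, y down, z forward; pixel columns grow to the right and rows downward; lengths in mm; the calibration is good to about 2 mm. A picture is of the moment at which its call begins: read the wrist's pose just before it. camera_model takes no time and is no camera call.
- env.job_done(): hands the job in; it is judged then, once.
Trained networks look in the newest picture that a camera, given by its name, has taken for a name from the list of things; names that differ only in an ending like _2 or _b are one class to them, and where a whole thing is asked for, a point or a joint stands for the part that bears it (a point fixed in the world has none). Each returns a list of dicts, best first, with "p" (0 to 1); they miss things now and then, are a little off and sometimes report something else, mostly with a low value. They report only what shows in the picture. A call takes as long as a camera call.
- models.search_frame(name, camera): "point" ([x, y, z] in mm, in world coordinates, good to about 4 mm: the middle of the surface that is visible of it).
The state is a dict: "time_s": time; "qpos": joint angles; "qvel": joint speeds; "effort": joint torques, N m; "ee_pos": TCP position; "ee_rot": TCP orientation; "force": force on the tool from outside, world axes, zero at the start; "torque": the same for the moment, N m; "gripper_width": finger opening in mm; "gripper_force": force on a finger pad.
Only numpy, scipy, OpenCV 4.12 (cv2) and the standard library are available. Lean on these libraries where they do the work, as an engineer would, in place of code of your own. Each camera call takes 0.05 s, during which the arm holds its last target. There are 200 camera calls.

## Task

Tare the balance with the empty measure on it: press its large white key fully down and let it go. Then lift the sand funnel from its tripod by the handle, carry it over the moulds and hold it upright and still over the middle of the mouth of the measure on the balance, the spout about 15 mm above the rim, and finish while holding it there. Do not touch the measure, do not let the funnel touch the balance or knock a mould, and leave everything else where it is.

Things in the scene. Friction and masses are not known exactly. Their poses are not given: they have to be found in the camera images.
- balance: Flat off-white laboratory balance, fixed, left or right of the moulds (tripod on the other side): 280 mm (own x) by 210 mm (own y), case top 42 mm high. Its front (own -x, facing the robot) carries display and keys; the flat steel pan, 150 x 180 mm, top 55 mm above the bench, is centred 55 mm behind (own +x) the origin. Origin: centre of the underside.
- tare_key (a joint): Travel of the balance's tare key in metres: 0 up, 0.005 fully down. It moves straight down and springs back; about 2 N to start it, 4.5 N to hold it fully down, where it meets a hard stop. It counts as pressed beyond 0.004.
- key_top (a point): Centre of the top face of the tare key, the only large key: white, 26 mm (balance's x) by 34 mm (balance's y), 11 mm proud of the case, top 53 mm above the bench, at own (-98, -60) mm of the balance. The two small round black keys by the display are not used. The measure's near side is about 85 to 105 mm behind it (balance's +x).
- measure: The empty measure on the balance pan: open-topped plain steel cylinder, outside diameter 114 mm, 114 mm high, wall 3 mm, about 0.75 kg, loose. Origin at the centre of its underside, z up, so on the pan its rim is 169 mm above the bench.
- measure_mouth (a point): Centre of that measure's mouth, at rim height (114 mm above its underside).
- funnel: Grey sheet-metal sand funnel, black bar handle, 0.18-0.29 kg, spout down in the tripod. Origin: centre of the spout's lower end, z up. Spout 30 mm diameter, 40 mm long; cone to 104 mm diameter at 85 mm; 124 mm lip at 112 to 116 mm. The handle points along own -x (at first roughly to the robot): level, 16 mm thick (own y), 24 mm high (110 to 134 mm above the spout end), 70 to 144 mm from the axis.
- funnel_spout (a point): Centre of the spout's lower end (same point as the funnel's origin).
- funnel_grip (a point): Where to grip the handle: 92 mm from the funnel's axis, at mid height of the bar, 122 mm above the spout end. The fingers close across the bar, along the funnel's y. The funnel's weight hangs to one side of this point: grip firmly (30 N or more) or it sags.
- tripod: Black iron laboratory tripod, fixed: level ring, 128 mm outside and 112 mm inside diameter, top 160 mm above the bench, on three legs spreading to 166 mm. Origin on its axis at bench height. The funnel hangs in it by its lip with 4 mm of play all round, spout end 48 mm above the bench; it comes straight up and clears the ring after 112 mm.
- mould_near: Black cast-iron cube mould between the tripod and the balance, the one nearer the robot: open box 136 mm square at the rim on a base plate 140 mm square, 116 mm high, 5 kg. Origin at the centre of its underside.
- mould_mid: The second such mould, behind the first, also between the tripod and the balance. Same size and origin.
- spare_measure: A second measure, the same as the one on the balance, standing on the bench itself, left of everything; not used. Origin at the centre of its underside.
- sample_tin: Aluminium sample tin, 68 mm diameter, 45 mm high, on the bench behind the second mould (farther from the robot); not used. Origin at the centre of its underside.
- straightedge: Steel strike-off bar 300 x 30 x 8 mm lying crosswise on the bench near the robot, on its left; not used. Origin at the centre of its underside.
- brush: Flat brush, about 42 mm wide, lying crosswise on the bench near the robot, on its right; not used. Origin underneath it.
- mallet: Rubber mallet with a wooden handle, about 270 mm long, 56 mm high, lying on the right of the bench; not used. Origin underneath it.

How it is judged (in metres and radians):
On the way, in this order (a step that is already met when the one before it is completed fails the run):
1. the tare key is pressed fully down (value of joint tare_key above 0.004 m), for 0.05 s.
2. the key is let go and the funnel is lifted out of the tripod, upright, in the gripper (value of joint tare_key below 0.0015 m and height (world z) of funnel_spout above 0.165 m and angle between funnel's own z axis and vertical below 0.35 rad and contact force between funnel and the fingers above 1 N), for 0.2 s.
At the end, for the whole second after the job is handed in: The gripper holds the funnel still and within 7 degrees of upright, its spout within 10 mm of the centre of the mouth of the measure on the balance and 6 to 28 mm above the rim, touching only the fingers; the tare key is up and the measure is within 8 mm of where it was (horizontal distance between funnel_spout and measure_mouth below 0.01 m and z of funnel_spout in the frame of measure between 0.12 and 0.142 m and angle between funnel's own z axis and vertical below 0.12 rad and linear speed of funnel below 0.02 m/s and angular speed of funnel below 0.1 rad/s and contact force between funnel and the fingers above 1 N and contact force between funnel and measure below 0.1 N and contact force between funnel and balance below 0.1 N and contact force between funnel and tripod below 0.1 N and value of joint tare_key below 0.0015 m and distance of measure from where it was at the start of the episode below 0.008 m and angle between measure's own z axis and vertical below 0.05 rad); the arm keeps its last pose, push and grip.
It fails at once if the funnel touches the measure or the balance (contact force between funnel and measure above 0.3 N or contact force between funnel and balance above 0.3 N).
It fails at once if the robot touches or shifts the measure on the balance (contact force between measure and the arm above 0.5 N or contact force between measure and the fingers above 0.5 N or distance of measure from where it was at the start of the episode above 0.008 m).
It fails at once if the funnel is knocked against a mould (contact force between funnel and mould_near above 2 N or contact force between funnel and mould_mid above 2 N).
It fails at once if the funnel is tipped over (more than 30 degrees) or dropped (angle between funnel's own z axis and vertical above 0.52 rad or height (world z) of funnel_spout below 0.025 m).
It fails at once if another thing on the bench is pushed more than 15 mm (distance of any of mould_near, mould_mid, spare_measure, sample_tin, straightedge, brush, mallet from where it was at the start of the episode above 0.015 m).
It also fails if it takes over 67 s, if anything falls off the work surface, if the arm or the gripper's body presses on something with over 40 N, if the wrist force passes 120 N, or if a joint passes its speed limit or range.

## Working session

There is one attempt and no reset: what is moved stays moved. The work goes in short steps, Python scripts to look and compute and a shell command to move; the robot and the scene stay as the last step left them, time stands still between calls to the robot, and variables do not carry over. Pictures are saved under pics/ and viewed, at most 10 in all, crops included, and the job is handed in when it is done.

```bash
mkdir -p pics; python3 - <<'E'
from workcell import env, grab_frame, camera_model, models
import cv2, numpy as np
print(env.state())
for c in("top","side"):
    cv2.imwrite(f"pics/{c}0.png",grab_frame(c))
    print(c,camera_model(c))
    for n in("balance","key_top","measure","funnel","tripod","mould_near","funnel_grip"):
        print(n,[(np.round(d["point"]).tolist(),round(d["p"],2)) for d in models.search_frame(n,c)][:3])
print(camera_model("wrist"))
E
```

```text
{'time_s': 0.0, 'qpos': array([-7.75209088e+01,  1.83503732e+01,  8.97081063e+01, -6.61589717e-05,
        7.20432204e+01, -1.14458115e+00]), 'qvel': array([-0.07407117, -0.02278251, -0.00872673, -0.05467689, -0.02926155,
        0.00891296]), 'effort': array([-2.80694461e-03, -4.12461448e+01, -2.31971794e+01,  7.25554302e-02,
        4.57105518e-02, -1.40552047e-04]), 'ee_pos': array([ 135.34309645, -558.33074394,  224.12145544]), 'ee_rot': array([-1.79898319e+02, -1.96860613e-03,  1.36236911e+01]), 'force': array([-0.4393623 , -0.77431682,  0.24537461]), 'torque': array([-0.01156203, -0.00684866, -0.03897223]), 'gripper_force': 0.0, 'gripper_width': 90.92773429033414}
top {'K': array([[426.4970324 ,   0.        , 252.47222791],
       [  0.        , 426.4970324 , 198.21487677],
       [  0.        ,   0.        ,   1.        ]]), 'k1': -0.05768246864508525, 'R': array([[ 0.02577823, -0.99957864,  0.01334276],
       [-0.98360912, -0.02774463, -0.17816662],
       [ 0.17846174, -0.00853124, -0.98390987]]), 't': array([ -12.00289399,  573.15144254, 1616.0656156 ])}
balance [([563.0, 
[... 941 characters left out ...]
8.0], 0.56)]
mould_near [([478.0, -35.0, 79.0], 0.82), ([642.0, 257.0, 130.0], 0.62)]
funnel_grip [([524.0, -252.0, 151.0], 0.56), ([644.0, 255.0, 130.0], 0.52)]
{'K': array([[339.38090509,   0.        , 255.81411451],
       [  0.        , 339.38090509, 194.21096666],
       [  0.        ,   0.        ,   1.        ]]), 'k1': -0.0504893200933652, 'mount': array([[-9.42699336e-04, -9.72629009e-01, -2.32361619e-01,
         6.54552471e+01],
       [ 9.99999547e-01, -8.85911606e-04, -3.48747705e-04,
        -1.26377281e+00],
       [ 1.33350280e-04, -2.32361842e-01,  9.72629404e-01,
        -1.60001141e+02],
       [ 0.00000000e+00,  0.00000000e+00,  0.00000000e+00,
         1.00000000e+00]])}
```

```bash
python3 - <<'E'
import cv2
a=cv2.imread("pics/top0.png");cv2.imwrite("pics/top0b.png",cv2.resize(a,(800,600),interpolation=3))
a=cv2.imread("pics/side0.png");cv2.imwrite("pics/side0b.png",cv2.resize(a,(800,600),interpolation=3))
E
```

```text
(no output)
```

View pics/top0b.png

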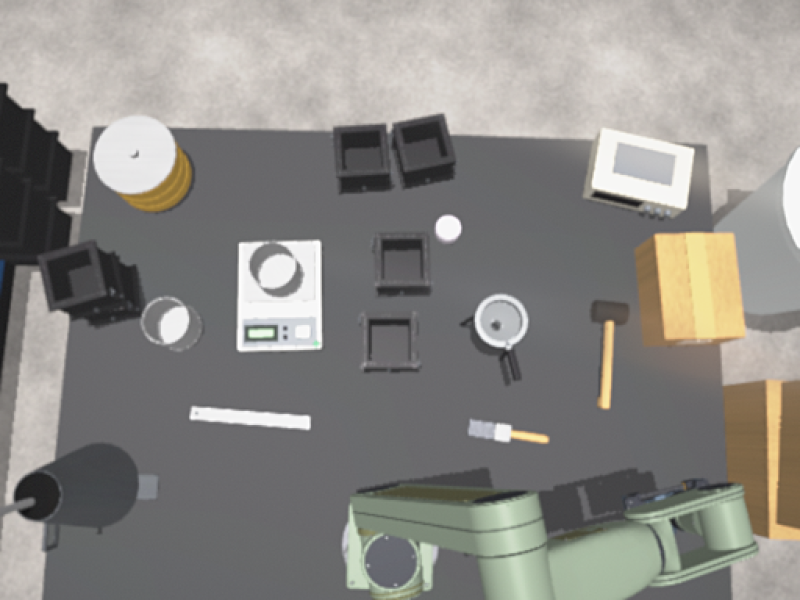

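View pics/side0b.png

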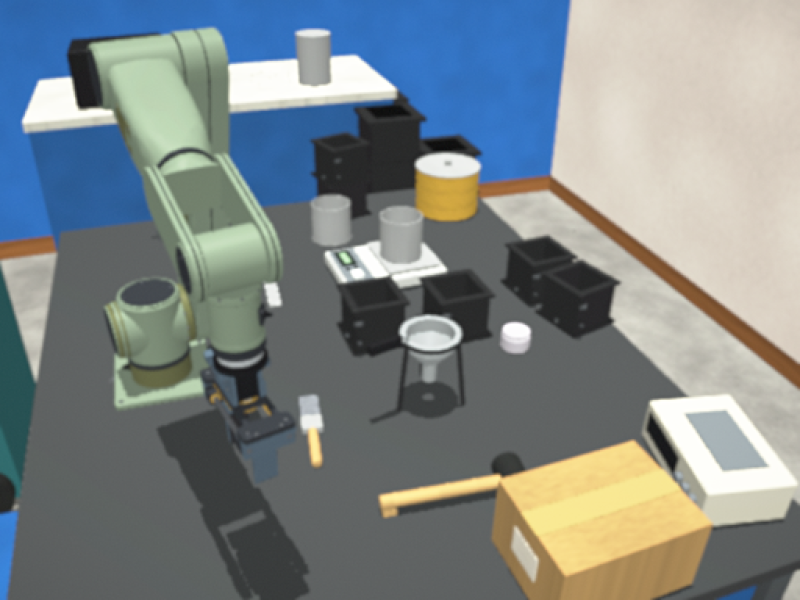

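The top view shows the balance on the left, with the key at about (302,331) in the enlarged picture. The measure's mouth is near (275,268). The funnel is at (501,321), with the handle and its shadow near (505–518,365).

```bash
cat > h.py <<'E'
from workcell import env, grab_frame, camera_model, models
import cv2, numpy as np
from scipy.spatial.transform import Rotation as Rn
def cam(name,st=None):
    c=camera_model(name); K=c["K"]
    if name!="wrist": return K,c["k1"],c["R"].T,-c["R"].T@c["t"]
    M=c["mount"]; Rt=Rn.from_euler("xyz",st["ee_rot"],degrees=True).as_matrix()
    return K,c["k1"],Rt@M[:3,:3],Rt@M[:3,3]+st["ee_pos"]
def pix2w(name,uv,z,st=None):
    K,k1,R,o=cam(name,st)
    p=cv2.undistortPoints(np.array(uv,float).reshape(-1,1,2),K,np.array([k1,0,0,0.]))[:,0]
    d=np.c_[p,np.ones(len(p))]@R.T
    return o+d*((z-o[2])/d[:,2])[:,None]
def w2pix(name,X,st=None):
    K,k1,R,o=cam(name,st)
    P=(np.array(X,float).reshape(-1,3)-o)@R
    return cv2.projectPoints(P,np.zeros(3),np.zeros(3),K,np.array([k1,0,0,0.]))[0][:,0]
E
python3 - <<'E'
from h import *
s=lambda *p:[((u+.5)*.64-.5,(v+.5)*.64-.5) for u,v in p]
print("key",pix2w("top",s((302,331)),53))
print("case corners",pix2w("top",s((238,242),(321,240),(322,350),(237,351)),42))
print("funnel lip",pix2w("top",s((501,321)),164), "handle",pix2w("top",s((505,365),(515,365)),170))
a=cv2.imread("pics/top0.png")[130:260,130:360]
cv2.imwrite("pics/c1.png",cv2.resize(a,(796,450),interpolation=2))
E
```

```text
key [[513.48480138 232.50259093  53.        ]]
case corners [[740.90329608 410.10240032  42.        ]
 [752.07894874 197.27420972  42.        ]
 [468.74817605 181.80261575  42.        ]
 [460.19002585 393.41664601  42.        ]]
funnel lip [[ 533.77336844 -243.93675397  164.        ]] handle [[ 430.54967603 -251.95760227  170.        ]
 [ 431.13710286 -275.0617538   170.        ]]
```

View pics/c1.png

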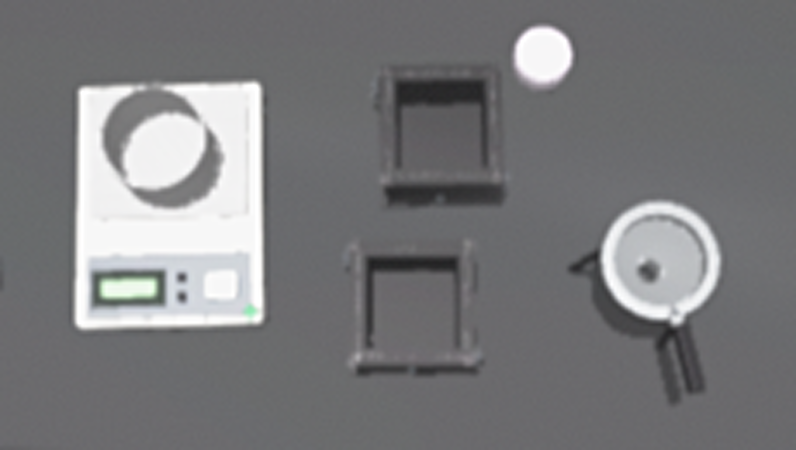

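The handle is the right-hand, darker bar. The left one is its shadow, since shadows fall to the lower left. I'll move over the balance at a raised height.

```bash
python3 -m crank '0 0 0 -40 0 0 0;1 0 0 -40 0 0 0;1 38.8 -45.3 0 0 0 0;1 38.8 -45.3 0 0 0 0;1 38.8 -45.3 0 0 0 0;1 38.8 -45.3 0 0 0 0;1 38.8 -45.3 0 0 0 0;1 38.8 -45.3 0 0 0 0;1 38.8 -45.3 0 0 0 0;1 38.8 -45.3 0 0 0 0' 20 && python3 -m crank '1 38.8 -45.3 0 0 0 0;1 38.8 -45.3 0 0 0 0;1 38.8 -45.3 0 0 0 0;1 38.8 -45.3 0 0 0 0;1 38.8 -45.3 0 0 0 0;1 38.8 -45.3 0 0 0 0;1 38.8 -45.3 0 0 0 0;1 0 0 0 0 0 10.6;1 0 0 0 0 0 0;1 0 0 0 0 0 0'
python3 - <<'E'
from h import *
st=env.state(); im=grab_frame("wrist"); np.save("w1.npy",im)
print(st["ee_pos"],st["ee_rot"],st["qpos"])
cv2.imwrite("pics/w1.png",cv2.resize(im,(800,600),interpolation=2))
for n in("key_top","measure_mouth","measure"):
    print(n,[(np.round(d["point"]).tolist(),round(d["p"],2)) for d in models.search_frame(n,"wrist")][:3])
E
```

```text
time_s: 2.05
ee_pos: [352.3, -131.8, 305.3]
ee_rot: [179.9, -0.1, 13.6]
force: [1.4, -0.5, 0.2]
gripper_width: 0.4
gripper_force: 0.0
time_s: 3.3
ee_pos: [540.8, 238.1, 305.1]
ee_rot: [180.0, -0.0, 3.1]
force: [-0.2, -0.3, -0.9]
gripper_width: 0.2
gripper_force: 0.0
[540.80832339 238.14743209 305.13310936] [ 1.79994055e+02 -8.69998673e-03  3.13508514e+00] [ 2.26560788e+01  1.76755960e+01  7.91201335e+01 -8.57045252e-03
  8.31980571e+01  1.09522009e+02]
key_top [([512.0, 234.0, 53.0], 0.7)]
measure_mouth [([659.0, 314.0, 58.0], 0.75)]
measure [([662.0, 312.0, 58.0], 0.82)]
```

View pics/w1.png

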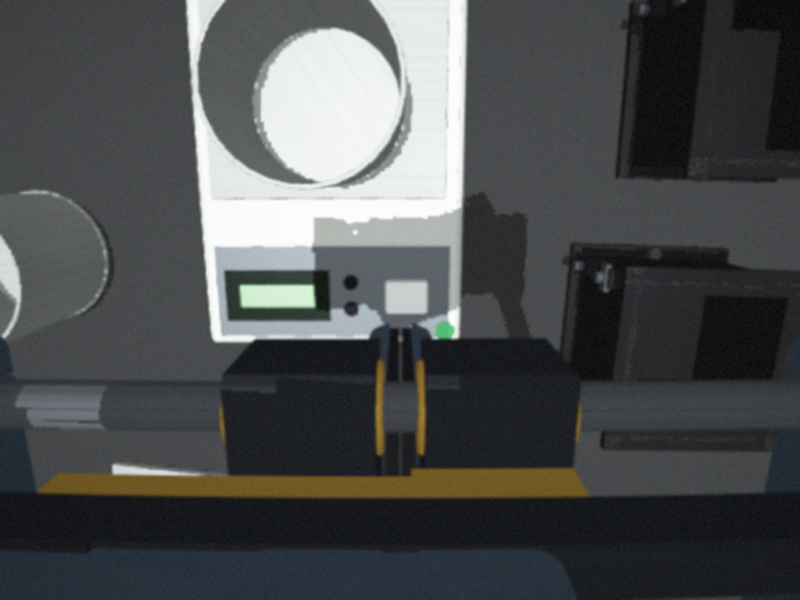

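The wrist view shows the key centred at about (407,297). The measure's rim runs from its left edge near (197,80) to its right edge near (408,85), with its bottom at about (303,189).

```bash
python3 - <<'E'
from h import *
st=env.state()
s=lambda *p:[((u+.5)*.64-.5,(v+.5)*.64-.5) for u,v in p]
print("key",pix2w("wrist",s((407,297)),53,st))
P=pix2w("wrist",s((196,75),(201,110),(224,150),(260,178),(303,189),(350,178),(385,146),(404,100),(407,75)),169,st)
from scipy.optimize import least_squares
r=least_squares(lambda q:np.hypot(P[:,0]-q[0],P[:,1]-q[1])-q[2],[640,290,57]); print("mouth fit",r.x,r.fun.round(1))
print("pan near edge",pix2w("wrist",s((212,199),(446,199)),55,st), "case",pix2w("wrist",s((213,341),(460,338)),42,st))
E
```

```text
key [[513.51025772 232.53844843  53.        ]]
mouth fit [653.15627836 297.80561231  55.77205782] [-0.   0.2 -0.3 -0.2  0.3  0.4 -0.3 -0.4  0.4]
pan near edge [[583.07155692 385.96302088  55.        ]
 [591.88592507 207.12095278  55.        ]] case [[464.76363734 392.98833187  42.        ]
 [478.34529152 186.17582071  42.        ]]
```

```bash
python3 -m crank '1 -27.5 4 0 0 0 0;1 0 0 50 0 0 0;1 0 0 50 0 0 0;1 0 0 50 0 0 0;1 0 0 50 0 0 0;1 0 0 30 0 0 0;1 0 0 0 0 0 0;1 0 0 0 0 0 0'
python3 - <<'E'
from h import *
st=env.state(); im=grab_frame("wrist");print(st["force"])
cv2.imwrite("pics/w2.png",im[100:330,130:390])
E
```

```text
time_s: 4.5
ee_pos: [514.9, 233.4, 76.4]
ee_rot: [-180.0, -0.1, 3.0]
force: [-0.2, 0.4, 0.8]
gripper_width: 0.3
gripper_force: 0.0
[-0.23740584  0.36711754  0.80324173]
```

View pics/w2.png

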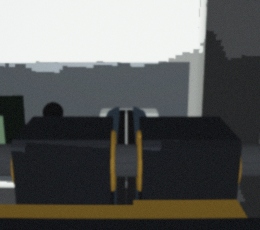

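The closed fingertips sit over the white key, which shows symmetrically on both sides of them. Now I'll press.

```bash
python3 -m crank '1 0 0 6 0 0 0;1 0 0 5 0 0 0;1 0 0 3 0 0 0;1 0 0 0 0 0 0'; python3 -m crank '1 0 0 2 0 0 0;1 0 0 0 0 0 0;1 0 0 0 0 0 0'
```

```text
time_s: 5.05
ee_pos: [514.1, 233.3, 61.2]
ee_rot: [-180.0, -0.0, 3.0]
force: [0.6, -0.5, 3.5]
gripper_width: 0.2
gripper_force: 1.7
time_s: 5.42
ee_pos: [514.0, 233.3, 59.3]
ee_rot: [-180.0, -0.0, 3.0]
force: [0.4, -0.3, 5.6]
gripper_width: 0.5
gripper_force: 2.6
```

```bash
python3 -m crank '1 0 0 1.5 0 0 0;1 0 0 0 0 0 0;1 0 0 0 0 0 0'
```

```text
time_s: 5.8
ee_pos: [514.1, 233.3, 59.2]
ee_rot: [-180.0, -0.1, 3.0]
force: [-2.3, -1.9, 13.9]
gripper_width: 0.4
gripper_force: 7.0
```

The key is at its hard stop, with the force up to 14 N. Now I'll release and move over to the funnel.

```bash
python3 -m crank '1 0 0 -40 0 0 0;1 0 0 -55 0 0 0;1 0 0 -55 0 0 0;1 0 0 -55 0 0 0;1 0 0 -55 0 0 0' && python3 -m crank '-1 -13.1 49.2 0 0 0 0;-1 -13.1 49.2 0 0 0 0;-1 -13.1 49.2 0 0 0 0;-1 -13.1 49.2 0 0 0 0;-1 -13.1 49.2 0 0 0 0;-1 -13.1 49.2 0 0 0 0;-1 -13.1 49.2 0 0 0 0;-1 -13.1 49.2 0 0 0 0;-1 -13.1 49.2 0 0 0 0;-1 -13.1 49.2 0 0 0 0'&& python3 -m crank '-1 0 0 0 0 0 -10;-1 0 0 0 0 0 0;-1 0 0 0 0 0 0'
python3 - <<'E'
from h import *
st=env.state(); im=grab_frame("wrist"); 
print(st["ee_pos"],st["ee_rot"],st["qpos"])
cv2.imwrite("pics/w3.png",cv2.resize(im,(800,600),interpolation=2))
for n in("funnel_grip","funnel"):
    print(n,[(np.round(d["point"]).tolist(),round(d["p"],2)) for d in models.search_frame(n,"wrist")][:3])
E
```

```text
time_s: 6.42
ee_pos: [513.2, 233.0, 318.5]
ee_rot: [180.0, 0.1, 3.0]
force: [0.4, 0.8, -0.2]
gripper_width: 0.5
gripper_force: 0.0
time_s: 7.68
ee_pos: [408.1, -266.4, 316.8]
ee_rot: [-180.0, 0.0, 3.0]
force: [-0.2, 0.9, 0.4]
gripper_width: 91.0
gripper_force: 0.0
time_s: 8.05
ee_pos: [408.9, -264.5, 317.1]
ee_rot: [-180.0, 0.0, 12.9]
force: [0.2, -0.0, 1.4]
gripper_width: 91.2
gripper_force: 0.0
[ 408.87489052 -264.51283999  317.11821821] [-1.79969410e+02  2.53822532e-02  1.29294568e+01] [-3.42546022e+01  7.58087173e+00  9.07211916e+01  2.19449796e-03
  8.17376269e+01  4.28156317e+01]
funnel_grip [([529.0, -249.0, 133.0], 0.61), ([293.0, -223.0, 20.0], 0.22)]
funnel [([530.0, -257.0, 130.0], 0.65)]
```

View pics/w3.png

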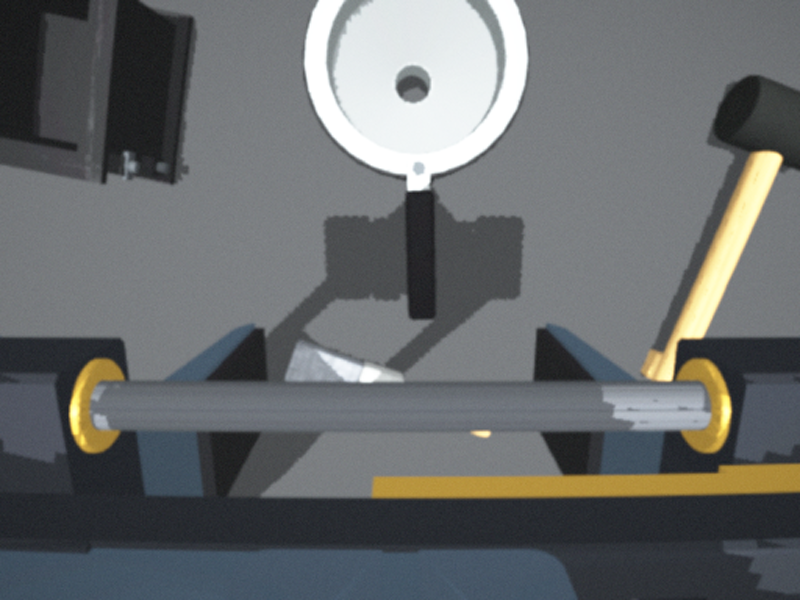

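The handle's top runs from (420,191) to (422,317). The lip's outer edge is at x=304 on the left and x=528 on the right at y≈60, and its bottom is near (416,176).

```bash
python3 - <<'E'
from h import *
from scipy.optimize import least_squares
st=env.state()
s=lambda *p:[((u+.5)*.64-.5,(v+.5)*.64-.5) for u,v in p]
H=pix2w("wrist",s((420,191),(422,318)),182,st);print("handle",H)
P=pix2w("wrist",s((304,60),(310,95),(330,133),(362,162),(395,174),(450,171),(490,146),(516,110),(528,65)),164,st)
r=least_squares(lambda q:np.hypot(P[:,0]-q[0],P[:,1]-q[1])-q[2],[530,-250,62]); print("lip",r.x,r.fun.round(1))
c=r.x[:2]; e=c-H[1,:2]; a=np.degrees(np.arctan2(e[1],e[0])); print("end dist",np.hypot(*e),"yaw",a)
for y in (a,):
  g=c-92*np.array([np.cos(np.radians(y)),np.sin(np.radians(y))]); 
Rt=Rn.from_euler("xyz",st["ee_rot"],degrees=True).as_matrix()
print("grip",g,"in tool", Rt.T@(np.r_[g,170-8]-st["ee_pos"]))
E
```

```text
handle [[ 467.92136133 -260.67408657  182.        ]
 [ 398.36393867 -278.50260145  182.        ]]
lip [ 535.66969584 -243.07180682   62.00803721] [ 0.2 -0.1 -0.2  0.2 -0.1  0.3 -0.2 -0.2  0.1]
end dist 141.8034278832103 yaw 14.469140290428527
grip [ 446.58771913 -266.05879067] in tool [ 36.17968841  10.05349731 155.44394013]
```

```bash
python3 -m crank '-1 36 10 0 0 0 0;-1 0 0 40 0 0 -1.5;-1 0 0 50 0 0 0;-1 0 0 45 0 0 0;-1 0 0 20 0 0 0;-1 0 0 0 0 0 0' && python3 -m crank '1 0 0 0 0 0 0;1 0 0 0 0 0 0;1 0 0 0 0 0 0;1 0 0 0 0 0 0;1 0 0 0 0 0 0;1 0 0 0 0 0 0' 50
```

```text
time_s: 8.95
ee_pos: [445.5, -265.7, 161.1]
ee_rot: [-179.9, 0.1, 14.5]
force: [-1.5, -0.1, 0.1]
gripper_width: 91.1
gripper_force: 0.0
time_s: 9.7
ee_pos: [446.2, -266.7, 162.5]
ee_rot: [180.0, 0.0, 14.5]
force: [0.6, -0.4, -0.2]
gripper_width: 34.2
gripper_force: 0.0
```

```bash
python3 -m crank '1 0 0 0 0 0 0;1 0 0 0 0 0 0;1 0 0 0 0 0 0;1 0 0 0 0 0 0;1 0 0 0 0 0 0;1 0 0 0 0 0 0' 55
```

```text
time_s: 10.45
ee_pos: [446.3, -266.7, 162.4]
ee_rot: [180.0, -0.0, 14.5]
force: [0.3, -0.2, -0.4]
gripper_width: 15.3
gripper_force: 55.0
```

```bash
python3 -m crank '1 0 0 -5 0 0 0;1 0 0 -12 0 0 0;1 0 0 -18 0 0 0;1 0 0 -20 0 0 0;1 0 0 -20 0 0 0;1 0 0 -20 0 0 0;1 0 0 -20 0 0 0;1 0 0 -20 0 0 0;1 0 0 -20 0 0 0;1 0 0 -10 0 0 0'; python3 -m crank '1 0 0 0 0 0 0;1 0 0 0 0 0 0;1 0 0 0 0 0 0'
python3 - <<'E'
from h import *
st=env.state(); im=grab_frame("wrist"); 
print(st["ee_pos"],st["ee_rot"],st["torque"])
cv2.imwrite("pics/w4.png",cv2.resize(im,(800,600),interpolation=2))
im=grab_frame("side"); cv2.imwrite("pics/s4.png",cv2.resize(im[130:330,130:400],(800,593),interpolation=2))
E
```

```text
time_s: 11.7
ee_pos: [446.4, -266.8, 329.2]
ee_rot: [179.9, -0.1, 14.5]
force: [-0.8, -0.0, -2.9]
gripper_width: 15.5
gripper_force: 55.0
time_s: 12.08
ee_pos: [445.9, -266.5, 326.6]
ee_rot: [-179.9, 0.1, 14.5]
force: [-0.4, -0.2, -1.2]
gripper_width: 15.6
gripper_force: 55.0
[ 445.90614874 -266.48320464  326.61338451] [-1.79932970e+02  7.24635573e-02  1.45229425e+01] [-0.06305479  0.15342657  0.02514175]
```

View pics/w4.png

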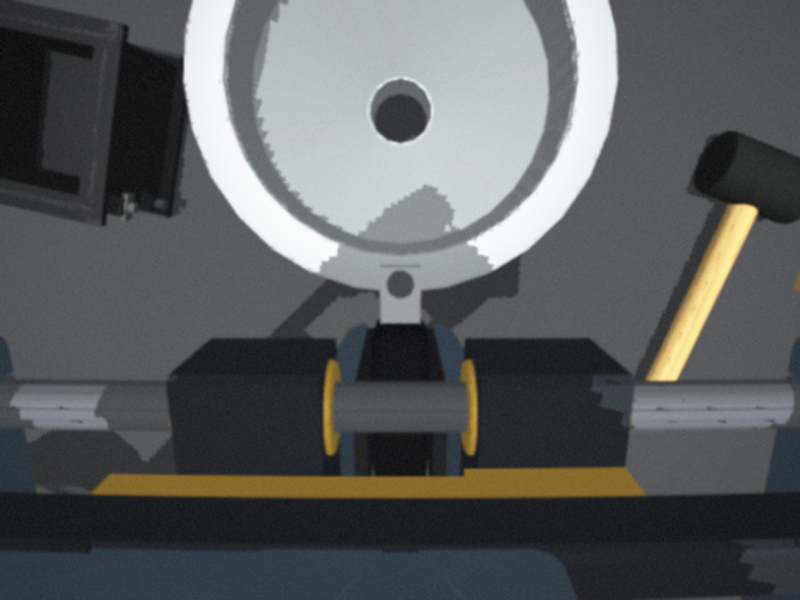

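View pics/s4.png

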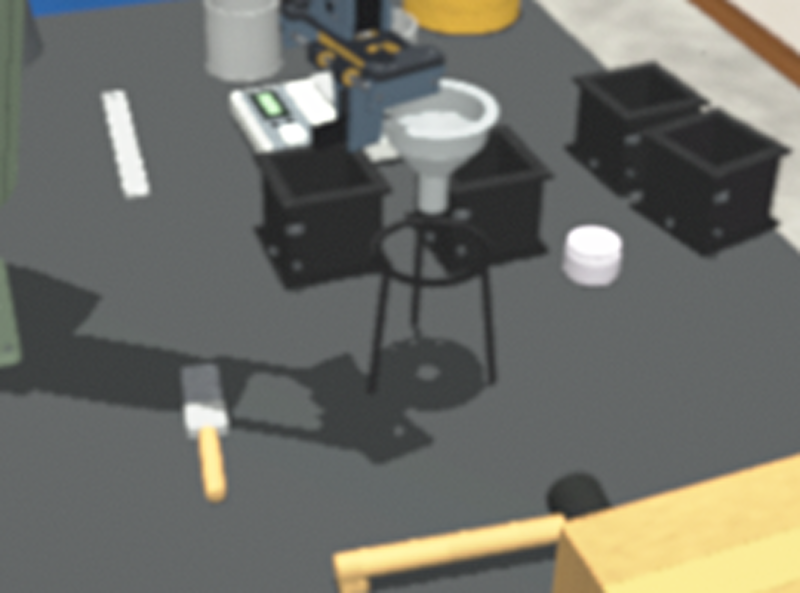

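The funnel hangs clear above the ring. In the wrist view the spout hole is centred at (401,110), and the lip runs from x=184 to x=618 with its bottom at y≈290. I'll fit the funnel's pose in the tool frame.

```bash
cat > fit.py <<'E'
from h import *
from scipy.optimize import least_squares
def fit(lip,hole,hz=40):
    s=lambda p:np.array([((u+.5)*.64-.5,(v+.5)*.64-.5) for u,v in p])
    L=s(lip);hc=s([hole])[0]
    t=np.linspace(0,2*np.pi,721)
    st=dict(ee_rot=np.array([0,0,0.]),ee_pos=np.zeros(3)) # tool frame as world
    def res(q):
        R=Rn.from_euler("xy",[180+q[3],q[4]],degrees=True).as_matrix()
        f=lambda X:np.array(X)@R.T+q[:3]
        C=w2pix("wrist",f(np.c_[62*np.cos(t),62*np.sin(t),0*t+114]),st)
        d=np.array([np.min(np.hypot(*(C-l).T)) for l in L])
        return np.r_[d,(w2pix("wrist",f([[0,0,hz]]),st)[0]-hc)*2,(q[2]-114)*.1]
    r=least_squares(res,[92,0,114,0,0.],diff_step=1e-4,x_scale=[1,1,1,1,1])
    print("spout in tool",r.x[:3].round(1),"tilt",r.x[3:].round(2),"res",r.fun.round(2))
E
python3 - <<'E'
from fit import *
lip=[(184,60),(190,110),(213,170),(250,222),(300,263),(340,281),(460,281),(500,262),(550,220),(590,165),(612,110),(618,60)]
fit(lip,(401,110))
im=cv2.imread("pics/w4.png",0)
# radial outline check: bright lip -> dark bench along rows
for y in (10,40,70,110,150,190,220):
    r=im[y].astype(int); print(y,[(x,r[x-6:x+7:3].tolist()) for x in [max(range(150,330),key=lambda x:r[x+4]-r[x-4])]],max(range(480,640),key=lambda x:r[x-4]-r[x+4]))
E
```

```text
spout in tool [ 93.3  -0.8 115.4] tilt [-0.15 -0.31] res [ 1.07  0.29  0.89  0.9   0.62  1.03  0.86  0.53  2.21  1.34  0.79  1.32
 -0.25 -0.28  0.14]
10 [(190, [88, 87, 175, 234, 237])] 609
40 [(184, [83, 86, 144, 233, 238])] 615
70 [(185, [30, 58, 232, 238, 240])] 617
110 [(188, [27, 34, 141, 235, 241])] 611
150 [(200, [89, 91, 159, 238, 242])] 601
190 [(220, [92, 91, 160, 238, 244])] 580
220 [(243, [92, 108, 187, 240, 245])] 558
```

```bash
python3 -m crank '1 5.2 -10.3 0 0 0 0;1 10.35 -20.55 0 0 0 0;1 10.35 -20.55 0 0 0 0;1 10.35 -20.55 0 0 0 0;1 10.35 -20.55 0 0 0 0;1 10.35 -20.55 0 0 0 0;1 10.35 -20.55 0 0 0 0;1 10.35 -20.55 0 0 0 0;1 10.35 -20.55 0 0 0 0;1 10.35 -20.55 0 0 0 0' && python3 -m crank '1 10.35 -20.55 0 0 0 0;1 10.35 -20.55 0 0 0 0;1 10.35 -20.55 0 0 0 0;1 10.35 -20.55 0 0 0 0;1 10.35 -20.55 0 0 0 0;1 10.35 -20.55 0 0 0 0;1 10.35 -20.55 0 0 0 0;1 10.35 -20.55 0 0 0 0;1 10.35 -20.55 0 0 0 0;1 10.35 -20.55 0 0 0 0' && python3 -m crank '1 10.35 -20.55 0 0 0 0;1 10.35 -20.55 0 0 0 0;1 10.35 -20.55 0 0 0 0;1 10.35 -20.55 0 0 0 0;1 5.2 -10.3 0 0 0 0;1 0 0 0 0 0 0;1 0 0 0 0 0 0'
python3 - <<'E'
from h import *
st=env.state(); im=grab_frame("wrist"); 
print(st["ee_pos"],st["ee_rot"])
Rt=Rn.from_euler("xyz",st["ee_rot"],degrees=True).as_matrix()
sp=st["ee_pos"]+Rt@np.array([93.3,-.8,115]);print("spout",sp,"correction in tool",Rt.T@(np.array([653,297.6,184])-sp))
cv2.imwrite("pics/w5.png",cv2.resize(im,(800,600),interpolation=2))
E
```

```text
time_s: 13.42
ee_pos: [492.3, -51.4, 327.4]
ee_rot: [-180.0, 0.0, 14.5]
force: [0.2, -0.2, -1.3]
gripper_width: 15.7
gripper_force: 55.0
time_s: 14.68
ee_pos: [540.9, 173.4, 327.4]
ee_rot: [-180.0, 0.0, 14.5]
force: [0.5, -0.8, -2.1]
gripper_width: 15.6
gripper_force: 55.0
time_s: 15.55
ee_pos: [563.0, 272.5, 327.5]
ee_rot: [180.0, 0.0, 14.5]
force: [0.0, -0.7, -1.3]
gripper_width: 15.9
gripper_force: 55.0
[562.98350249 272.54532501 327.48640824] [1.79961687e+02 1.34272147e-02 1.44955255e+01]
spout [653.10641115 296.59206156 212.46403739] correction in tool [ 0.15593816 -1.02152129 28.46332492]
```

View pics/w5.png

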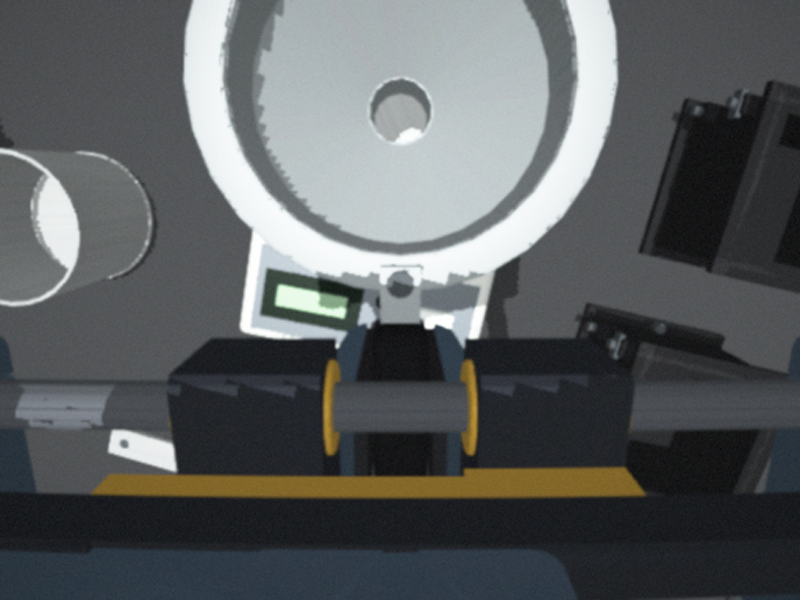

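The lip and hole are in the same pixels as before, so the grip has not slipped. Descending.

```bash
python3 -m crank '1 0 -1 5 0 0 0;1 0 0 7 0 0 0;1 0 0 7 0 0 0;1 0 0 5 0 0 0;1 0 0 3 0 0 0;1 0 0 0 0 0 0;1 0 0 0 0 0 0;1 0 0 0 0 0 0;1 0 0 0 0 0 0'
python3 - <<'E'
from h import *
st=env.state()
Rt=Rn.from_euler("xyz",st["ee_rot"],degrees=True).as_matrix()
print("spout",st["ee_pos"]+Rt@np.array([93.3,-.8,115]),st["qvel"].round(2))
im=grab_frame("side"); cv2.imwrite("pics/s6.png",cv2.resize(im[90:240,170:370],(800,600),interpolation=2))
E
```

```text
time_s: 16.73
ee_pos: [562.9, 274.1, 300.6]
ee_rot: [180.0, -0.0, 14.5]
force: [1.3, -0.2, -1.8]
gripper_width: 15.8
gripper_force: 55.0
spout [653.01498098 298.32135879 185.59847127] [0.07 0.02 0.14 0.04 0.03 0.04]
```

View pics/s6.png

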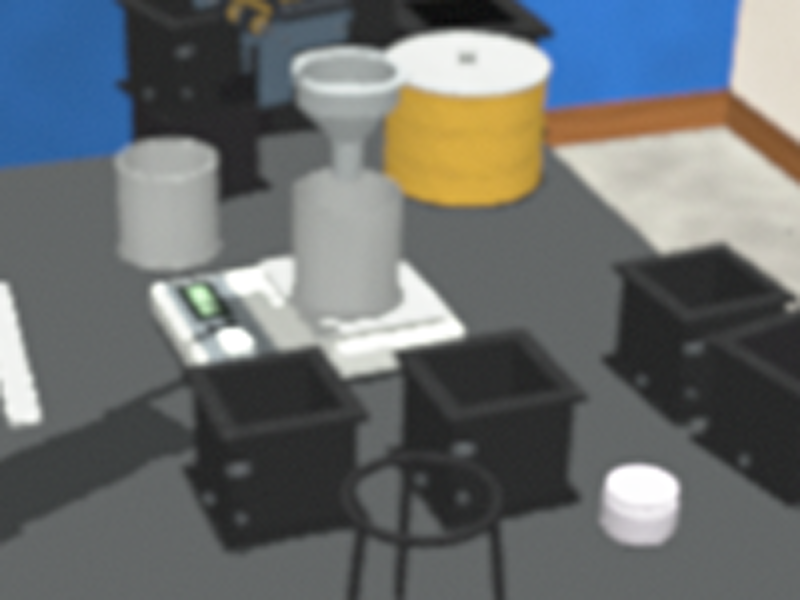

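The side view shows the funnel upright at x≈347, centred over the measure (x 293–403), with the spout end just above the rim. Handing in.

```bash
python3 -c "
from workcell import env
print(env.job_done())"
```

```text
the job is handed in; nothing more can be done
None
```

The job is handed in at about 17 s with no verdict returned: I pressed the tare key to its stop and let it go, and the gripper now holds the funnel upright and still, its spout by my measurements about 1 mm off the mouth's centre and 16 mm above the rim.

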